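# Screw the hanging foot of the inspection stand down to the bench

## Task

The small shaft inspection stand on the bench stands on three of its four screw feet, while the fourth foot still hangs clear of the bench. Find that foot and screw it down, clockwise seen from above, until its rubber pad just touches the bench: light contact only, not forced. Then let go of it.

Things in the scene. Friction and masses are not known exactly. Their poses are not given: they have to be found in the camera images.
- foot_screw (a joint): turn of the hanging foot's screw, rad: 0 = fully up, grows clockwise seen from above; the foot sinks 8 mm per rad. Starts at 0.1 to 0.6. Its pad first touches the bench at 1.20; up to 1.60 the soft rubber only squeezes lightly (3 mm, 10 N); beyond, it is forced. At 1.40 its bar grip is parallel to the stand's long sides, like the other grips. Stays where left; turning takes 0.15 to 0.25 N m.
- foot_grip (a point): centre of the bar grip on top of the hanging foot, on the screw's axis: an upright flat black bar 44 mm long, 13 mm thick, 30 mm tall (15 mm above and below this point). x along the bar, y across it, z up. Turns and sinks with the screw: 88 to 92 mm above the bench at the start, 81 mm at turn 1.40. It starts 5 to 9 mm higher than the other three grips (locked by nuts) and out of line with them.
- foot_pad: round black rubber pad under the hanging foot, 44 mm across, 8 mm thick, on the screw's axis; origin at the centre of its underside, 5 to 9 mm above the bench at the start, at height 0 when it touches. It sinks with the screw but does not turn. The other three pads already stand on the bench.
- stand: inspection stand, fixed to the bench: bare aluminium plate 205 x 270 mm, top 44 mm above the bench, with V-blocks and a steel shaft (top at 76 mm) along its middle. Origin at bench level under its centre; x along the short sides, y along the long sides and the shaft, z up. Feet at x = +-80, y = +-115 mm; any may be the hanging one. A loose bolt and bracket lie on the plate.

How it is judged:
At the end, for the whole second after the job is handed in: The hanging foot has been screwed down so that its rubber pad bears on the bench (contact over 0.2 N), the screw's turn is between 1.15 and 1.60 rad (not forced), it is at rest and the gripper has let go (contact force between foot_pad and anything else above 0.2 N and value of joint foot_screw between 1.15 and 1.6 rad and velocity of joint foot_screw below 0.1 rad/s); the robot touches nothing.
It fails at once if the foot is forced: the screw is turned past 1.60 rad (value of joint foot_screw above 1.6 rad).
It also fails if it takes over 35 s, if anything falls off the work surface, if the arm or the gripper's body presses on something with over 40 N, if the wrist force passes 120 N, or if a joint passes its speed limit or range.

## Robot

A 6-joint arm with a two-finger parallel gripper is mounted at the origin on a cart in front of the work surface, level with it; the furniture and walls round the work are solid. World frame = base frame: x ahead of the robot, y to its left, z up, the work surface at z = 0. Lengths are in m, angles in rad, forces in N, time in s.
With the tool pointing down it reaches from about 0.15 to 0.775 m from the base axis. Payload 6.1 kg.
Tool frame: the origin (TCP) lies between the finger pads; the fingertips stand 17 mm ahead of it and the grasp point (between the pads) lies 2 mm behind it (ctrl.tcp_to_tips is the distance from the TCP to the fingertips, in m); z points along the fingers, y is the line along which they close (so a half turn about z gives the same grasp; the last joint's range is limited). The gripper opens to 85 mm and grips with 20 to 120 N. Pads are 22 mm wide; open, the fingers measure 114 mm over their backs; the gripper's body (76 mm by 85 mm) begins 54 mm behind the grasp point. The pads swing forward as they close: fully open they stand 13 mm farther back than shut.
Start: joints at [1.306, 0.126, -0.04, 1.405, 0, 1.571], TCP at [0.137, 0.507, 0.248] pointing down, gripper open.
Joint ranges: [-2.72, 2.72], [-0.95, 1.95], [-1.27, 1.35], [-1.78, 2.02], [-1.46, 1.47], [-3.14, 3.14]. Speed limits (rad/s): [2.39, 2.39, 3.01, 3.14, 3.14, 3.14].

## Interface

Orientations are given as a unit quaternion [x, y, z, w].
In Python, from rig import ctrl, claw, solver, viewer, hand_in gives the robot as it stands. The module is installed in compiled form; this text tells all that it offers. Calls block until the motion is done:
- ctrl.reach(position, orientation): joint-space move of the TCP to a pose.
- ctrl.line_to(position, ori=None, velocity=0.15, until_force=None): straight line of the TCP; ori=None keeps the orientation; velocity is the mean speed in m/s. With until_force (N) it stops when the force on the tool has changed by that much, and returns True; else False.
- ctrl.set_joints(angles): joint-space move.
- claw.move_gripper(opening, grip_force=None): opening from 0.0 (shut) to 1.0 (fully open); grip_force is the grip in N (None keeps the last); returns when the fingers have stopped.
- ctrl.sleep(seconds).
- solver.solve_ik(position, orientation): joint angles nearest the present ones, or None.
- viewer.snapshot(name): name is "side" or "top"; returns a dict with "frame" (480x640x3 uint8, red, green, blue), "intrinsics" (3x3 intrinsics, pixels), "dist" ([k1, k2, p1, p2, k3] as OpenCV has them; the pictures are not rectified), "world_to_cam" (4x4, takes a point from world to camera coordinates). Camera axes: x right, y down, z forward; pixel columns grow to the right and rows downward; lengths in m; the calibration is good to about 2 mm. A picture is of the moment at which its call begins. There is no depth.
A pose or a line that the arm cannot do raises ctrl.Unreachable and nothing moves.
- hand_in(): hands the job in; it is judged then, once.
Trained networks look in a picture, given as the dict that the camera call returned (one of the last four; its "shot" number tells which), for a name from the list of things; names that differ only in an ending like _2 or _b are one class to them, and where a whole thing is asked for, a point or a joint stands for the part that bears it (a point fixed in the world has none). Each returns a list of dicts, best first, with "p" (0 to 1); they miss things now and then, are a little off and sometimes report something else, mostly with a low value. They report only what shows in the picture. A call takes as long as a camera call.
- viewer.trace(name, picture): "pixels" (480x640 bool, what is visible of it) and "rect" ([left, top, right, bottom] in pixels, round what is visible of it).
Readings, each from a call of its own:
- ctrl.read_clock(): time.
- ctrl.read_joints(): joint angles.
- ctrl.read_joint_vel(): joint speeds.
- ctrl.read_joint_efforts(): joint torques, N m.
- ctrl.read_ee_pos(): TCP position.
- ctrl.read_tool_rot(): TCP orientation.
- ctrl.read_contact_force(): force on the tool from outside, world axes, zero at the start.
- ctrl.read_ft_torque(): the same for the moment, N m.
- ctrl.read_finger_gap(): opening from 0.0 (shut) to 1.0 (fully open).
- ctrl.read_finger_force(): force on a finger pad.
Only numpy, scipy, OpenCV 4.12 (cv2) and the standard library are available. Lean on these libraries where they do the work, as an engineer would, in place of code of your own. Each camera call takes 0.05 s, during which the arm holds its last target. There are 200 camera calls.

## Working session

There is one attempt and no reset: what is moved stays moved. The work goes in short steps, each a Python script; the robot and the scene stay as the last script left them, time stands still between calls to the robot, and variables do not carry over. Pictures are saved under pics/ and viewed, at most 10 in all, crops included, and the job is handed in when it is done.

```bash
mkdir -p pics; cat > h.py <<'E'
from rig import ctrl, claw, solver, viewer, hand_in
import numpy as np, cv2
def save(s,n,crop=None,k=1):
    f=s["frame"]
    if crop: f=f[crop[1]:crop[3],crop[0]:crop[2]]
    cv2.imwrite(f"pics/{n}.png",cv2.cvtColor(cv2.resize(f,None,fx=k,fy=k,interpolation=cv2.INTER_CUBIC),cv2.COLOR_RGB2BGR))
def px2w(s,uv,z):
    K=np.array(s["intrinsics"],float);d=np.array(s["dist"],float);T=np.array(s["world_to_cam"])
    n=cv2.undistortPoints(np.array(uv,float).reshape(-1,1,2),K,d).reshape(-1,2)
    r=np.c_[n,np.ones(len(n))]@T[:3,:3]; c=-T[:3,:3].T@T[:3,3]
    return c+r*((z-c[2])/r[:,2])[:,None]
def w2px(s,P):
    T=np.array(s["world_to_cam"])
    return cv2.projectPoints(np.array(P,float).reshape(-1,1,3),cv2.Rodrigues(T[:3,:3])[0],T[:3,3],np.array(s["intrinsics"],float),np.array(s["dist"],float))[0].reshape(-1,2)
E
python3 - <<'E'
from h import *
print(ctrl.read_clock())
for c in ("side","top"):
    s=viewer.snapshot(c); save(s,c+"0")
    T=s["world_to_cam"]; print(c,-T[:3,:3].T@T[:3,3],T[2,:3])
    for n in ("foot_grip","foot_pad","stand"):
        for r in viewer.trace(n,s)[:4]:
            m=r["pixels"]; v,u=np.nonzero(m); print(n,round(r["p"],2),r["rect"],len(u),u.mean(),v.mean())
print(ctrl.read_clock())
E
```

```text
0.0
side [ 0.43849818 -0.73655532  0.54976052] [ 0.13093599  0.83171505 -0.53954225]
foot_grip 0.69 [335.5, 196.4, 358.8, 218.0] 382 348.8219895287958 205.54712041884818
foot_pad 0.52 [341.9, 233.4, 356.6, 242.3] 44 350.22727272727275 238.8409090909091
stand 0.95 [263.6, 215.4, 394.0, 314.3] 6001 323.10914847525413 267.78553574404265
top [ 0.47269818 -0.01603153  0.91543537] [ 0.11093536 -0.02057868 -0.99361454]
foot_grip 0.6 [251.0, 196.4, 269.3, 216.4] 251 260.3784860557769 206.78884462151393
stand 0.88 [247.3, 197.1, 398.1, 309.8] 9085 323.6917996697854 254.75751238304898
0.4
```

View pics/side0.png

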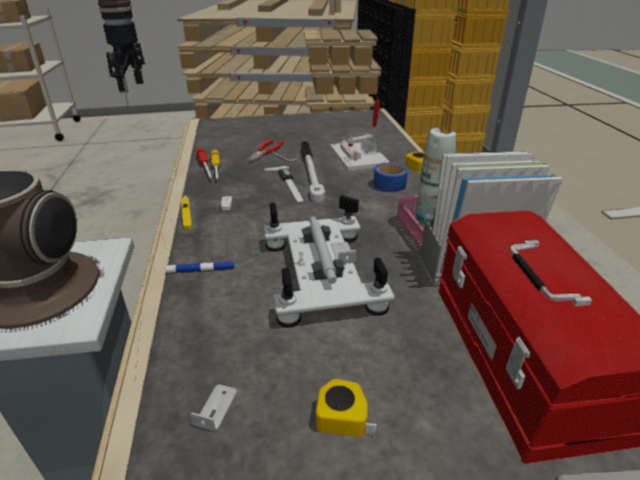

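```bash
python3 - <<'E'
import cv2
f=cv2.imread("pics/top0.png")[180:330,230:420]
cv2.imwrite("pics/top0c.png",cv2.resize(f,None,fx=4,fy=4,interpolation=cv2.INTER_CUBIC))
E
```

```text
(no output)
```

View pics/top0c.png

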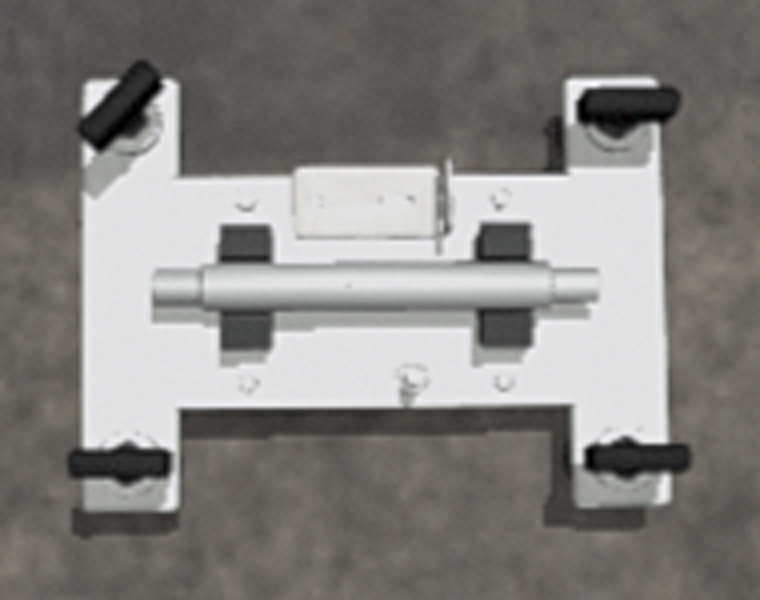

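The top picture shows the grip at about (260,206), skewed about 48° to the other three, which lie parallel to the shaft. The side picture shows the same foot, at the far right (349,205). I'll fit a box model to its masks next.

```bash
cat >> h.py <<'E'
from scipy.optimize import minimize
def box(x,y,z,a):
    c,s=np.cos(a),np.sin(a)
    return [[x+c*l-s*w,y+s*l+c*w,z+h] for l in(-.022,.022) for w in(-.0065,.0065) for h in(-.015,.015)]
def softmask(s,P,S=4):
    h=cv2.convexHull(((w2px(s,P)+.5)*S*16).astype(np.int32).reshape(-1,1,2))
    m=np.zeros((480*S,640*S),np.uint8); cv2.fillConvexPoly(m,h,255,shift=4)
    return cv2.resize(m,(640,480),interpolation=cv2.INTER_AREA)/255.
def fit(shots,masks,x0,z):
    f=lambda p:sum(np.abs(softmask(s,box(p[0],p[1],z,p[2]))-m).sum()/m.sum() for s,m in zip(shots,masks))
    best=None
    for a in x0[2]:
        r=minimize(f,[x0[0],x0[1],a],method="Nelder-Mead",options=dict(initial_simplex=[[x0[0],x0[1],a],[x0[0]+.006,x0[1],a],[x0[0],x0[1]+.006,a],[x0[0],x0[1],a+.3]],xatol=1e-4,fatol=1e-4))
        if best is None or r.fun<best.fun: best=r
    return best
E
python3 - <<'E'
from h import *
S=[viewer.snapshot(c) for c in("top","side")]
M=[viewer.trace("foot_grip",s)[0]["pixels"].astype(float) for s in S]
C=[np.argwhere(m)[:,::-1].mean(0) for m in M]
print("top",px2w(S[0],C[0],.09),"side",px2w(S[1],C[1],.09))
p=px2w(S[0],C[0],.09)[0]
for i in ([0],[1],[0,1]):
    r=fit([S[k] for k in i],[M[k] for k in i],(p[0],p[1],(-.8,0,.8,1.6)),.088); print(i,r.x,r.fun)
# plate: crop points from the top view /4 + (230,180): other three grip tops (z=.081+.015), shaft ends (z=.07), plate corners(.044)
g=lambda L,z: px2w(S[0],np.array(L)/4+[230,180],z)
print("grips",g([[120,463],[637,458],[628,104]],.09))
sh=g([[152,288],[599,285]],.068); print("shaft",sh, sh.mean(0))
c=g([[83,78],[658,78],[670,503],[84,511]],.044); print("corners",c,c.mean(0))
E
```

```text
top [[0.62983303 0.07163055 0.09      ]] side [[0.62916334 0.06427047 0.09      ]]
[0] [ 0.6302761   0.07193014 -0.73832326] 0.2108807457409193
[1] [0.63126706 0.074812   2.22876126] 0.19640522875816993
[0, 1] [ 0.63019483  0.07214598 -0.80095924] 0.4636063787992428
grips [[ 0.47052953  0.06846321  0.09      ]
 [ 0.47502508 -0.1602776   0.09      ]
 [ 0.63445318 -0.15726648  0.09      ]]
shaft [[ 0.55016062  0.05798459  0.068     ]
 [ 0.55403256 -0.14707962  0.068     ]] [ 0.55209659 -0.04454752  0.068     ]
corners [[ 0.65230423  0.09510657  0.044     ]
 [ 0.65634393 -0.17967163  0.044     ]
 [ 0.45437475 -0.1836881   0.044     ]
 [ 0.4480879   0.08933163  0.044     ]] [ 0.5527777  -0.04473038  0.044     ]
```

The stand model predicts the foot at (0.6304, 0.0717), and the fit gives (0.6302, 0.0721), so they agree. The bar angle puts the turn at about 0.57. Next I'll approach, and check from close by before gripping.

```bash
cat >> h.py <<'E'
from scipy.spatial.transform import Rotation as R
X,Y,YAW=.6303,.0719,.018
def ori(t,flip):   # bar angle at screw turn t
    b=YAW+np.pi/2+(1.4-t)+np.pi/2+flip*np.pi
    y=np.array([np.cos(b),np.sin(b),0]);z=np.array([0,0,-1.])
    return R.from_matrix(np.c_[np.cross(y,z),y,z]).as_quat()
E
python3 - <<'E'
from h import *
fl=None
for f in(0,1):
    q=[solver.solve_ik([X,Y,z],ori(t,f)) for t,z in((.57,.2),(.57,.088),(1.4,.081))]
    print(f,[None if k is None else np.round(k,2) for k in q])
    if all(k is not None for k in q):
        j=np.abs(np.array(q)[:,5]).max()
        if fl is None or j<fl[1]: fl=(f,j)
f=fl[0]; print("flip",f)
claw.move_gripper(.6,40)
ctrl.reach([X,Y,.2],ori(.57,f))
print(ctrl.line_to([X,Y,.125],velocity=.1,until_force=8), ctrl.read_ee_pos(), ctrl.read_clock())
a=viewer.snapshot("side"); b=viewer.snapshot("top")
A=cv2.resize(a["frame"][130:280,270:420],(400,400),interpolation=cv2.INTER_CUBIC);B=cv2.resize(b["frame"][140:290,200:350],(400,400),interpolation=cv2.INTER_CUBIC)
cv2.imwrite("pics/app.png",np.hstack([A,B])[:,:,::-1])
E
```

```text
0 [array([ 0.11,  0.34,  0.12,  1.36,  0.  , -2.31]), array([ 0.11,  0.37, -0.08,  1.12,  0.  , -2.31]), array([ 0.11,  0.38, -0.09,  1.11,  0.  , -1.48])]
1 [array([0.11, 0.34, 0.12, 1.36, 0.  , 0.84]), array([ 0.11,  0.37, -0.08,  1.12,  0.  ,  0.84]), array([ 0.11,  0.38, -0.09,  1.11,  0.  ,  1.67])]
flip 1
False [0.63065626 0.07199422 0.12568799] 4.2833
```

View pics/app.png

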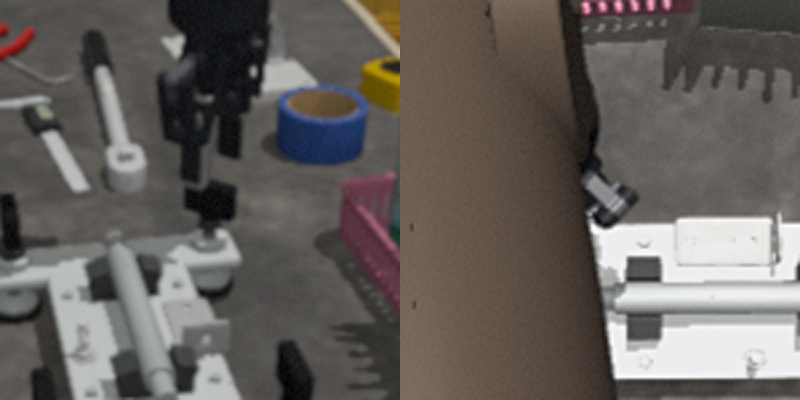

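The fingers sit above the bar, near-left at (190,165) and far-right at (230,135) in the left crop. They straddle the bar at (210,195) across its thickness, so I'll go down, grip and turn.

```bash
python3 - <<'E'
from h import *
hit=ctrl.line_to([X,Y,.087],velocity=.06,until_force=6); print(hit,ctrl.read_ee_pos(),ctrl.read_clock())
if not hit:
    claw.move_gripper(0.0,40)
    print("gap",ctrl.read_finger_gap()*85,ctrl.read_finger_force(),ctrl.read_contact_force(),ctrl.read_ft_torque())
    z0=ctrl.read_ee_pos()[2]
    for t in (.8,1.0,1.2,1.3,1.38):
        ctrl.line_to([X,Y,.087-.008*(t-.57)],ori(t,1),velocity=.004)
        print(t,ctrl.read_contact_force().round(1),ctrl.read_ft_torque().round(2),ctrl.read_joints()[5].round(3),ctrl.read_clock())
E
```

```text
False [0.63041364 0.07191997 0.08710946] 5.1667
gap 12.581187912304518 39.1709965467453 [-2.12591862 -1.25356044  4.50287677] [-0.34373347  0.44892982 -0.06616649]
0.8 [-3.  -2.3  5.1] [-0.54  0.53  0.03] 1.067 6.2083
1.0 [-3.5 -2.7  5.3] [-0.58  0.68 -0.03] 1.267 6.7583
1.2 [-2.3 -2.9  5.9] [-0.55  0.69 -0.04] 1.467 7.3083
1.3 [-3.7 -2.6  6.6] [-0.54  0.72 -0.04] 1.567 7.6583
1.38 [-3.8 -2.4  6. ] [-0.55  0.81 -0.07] 1.647 7.9667
```

```bash
python3 - <<'E'
from h import *
claw.move_gripper(.6)
p=ctrl.read_ee_pos(); ctrl.line_to([p[0],p[1],.2],velocity=.12)
ctrl.reach([.4,.3,.3],ctrl.read_tool_rot())
print(ctrl.read_clock(),ctrl.read_contact_force())
S=[viewer.snapshot(c) for c in("top","side")]
for s in S:
    T=viewer.trace("foot_grip",s)
    for k in T[:3]: print(k["p"],k["rect"])
    r=fit([s],[T[0]["pixels"].astype(float)],(X,Y,(-1.5,-.7)),.081); print(r.x,r.fun)
B=cv2.resize(S[0]["frame"][180:330,230:420],(500,395),interpolation=cv2.INTER_CUBIC);A=cv2.resize(S[1]["frame"][180:330,255:405],(300,395),interpolation=cv2.INTER_CUBIC)
A=cv2.resize(S[1]["frame"][180:330,290:405],(300,395),interpolation=cv2.INTER_CUBIC)
cv2.imwrite("pics/after.png",np.hstack([A,B])[:,:,::-1])
E
```

```text
10.85 [-0.51793591  0.60178282  0.19383208]
0.53 [251.0, 200.5, 272.2, 211.4]
[ 0.62978358  0.07204427 -1.56385781] 0.1415794776408587
0.71 [341.5, 199.6, 353.4, 233.4]
0.58 [347.7, 234.3, 359.3, 244.4]
[ 0.63014356  0.06943502 -1.61525591] 0.1524846975827368
```

View pics/after.png

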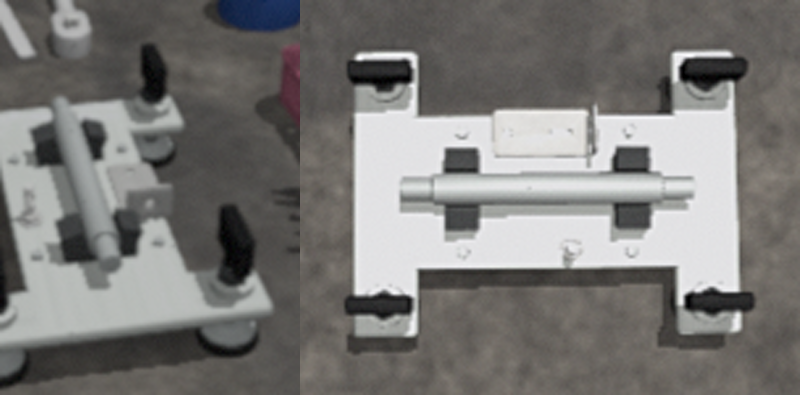

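The grip, at (380,72) in the right crop, is now parallel to the others. The fitted angle of -1.56 rad means a turn of about 1.40, which is within 1.20–1.60, and the arm is clear.

```bash
python3 -c "
from rig import hand_in
print(hand_in())"
```

```text
the job is handed in; nothing more can be done
None
```

I screwed the hanging foot down to a turn of about 1.4 rad (light-contact range 1.20–1.60), judged by its grip now lying parallel to the others, then let go, moved the arm clear and handed the job in; the hand-in returned no verdict.

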